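Snap the humeral head onto the joint stand

ROBOT

A 7-joint arm with a two-finger parallel gripper is mounted at the origin on the work surface. World frame = base frame: x ahead of the robot, y to its left, z up, the work surface at z = 0. Lengths are in m, angles in rad, forces in N, time in s.
With the tool pointing down it reaches from about 0.4 to 0.85 m from the base axis. Payload 4.5 kg.
Tool frame: the origin (TCP) lies between the finger pads; the fingertips stand 19 mm ahead of it and the grasp point (between the pads) is the TCP (r.tips_ahead is the distance from the TCP to the fingertips, in m); z points along the fingers, y is the line along which they close (so a half turn about z gives the same grasp; the last joint's range is limited). The gripper opens to 88 mm and grips with 3 to 60 N. Pads are 18 mm wide; open, the fingers measure 123 mm over their backs; the gripper's body (75 mm by 187 mm) begins 45 mm behind the grasp point.
Start: joints at [-1.093, 0.689, -0.195, 1.565, 0.157, 0.902, -0.215], TCP at [0.268, 0.564, 0.258] pointing down, gripper open.
Joint ranges: [-3.01, 3.01], [-0.46, 2.08], [-1.47, 1.51], [0.13, 2.56], [-1, 4.14], [0.04, 2.09], [-2.66, 2.66]. Speed limits (rad/s): [2.57, 2.57, 3.14, 3.14, 3.14, 3.14, 3.14].

INTERFACE

Orientations are given as a unit quaternion [x, y, z, w].
In Python, from plant import r, cams, models gives the robot as it stands. The module is installed in compiled form; this text tells all that it offers.
- The arm moves only by the tool jog_arm, never from a script. Its arguments are lists of equal length, an entry for each row: "turn": the turn, a rotation vector about the tool's x, y, z in rad, a list of three; "translation": the shift along the tool's x, y, z in m, a list of three; "grip": the closure, from 0 (fully open) to 1 (shut). In form: {"turn": [[ax, ay, az], ...], "translation": [[tx, ty, tz], ...], "grip": [grip, ...]}. A call has 1 to 20 rows; each row is the pose to reach, as a shift and turn from the pose commanded when the call began, along the tool's axes at that moment; what a row does not reach only later rows make up. A row lasts 1/8 s, in which the tool goes at most 62.5 mm and 10.7 degrees, less where a joint would pass 70% of its speed; a pose out of reach is approached as far as the arm can. A call with a gripper value outside its range is refused whole. The fingers move at their own pace and stop on an object; "force" is the grip in N (left out, the last holds). Time passes only in rows, so rows that repeat a pose let the fingers close. It gives the time, the measured TCP pose, the force, the opening and the grip force at its end, in the units of the state.
- r.get_state(): the state, without advancing time (a new reading comes with each control period).
- cams.snapshot(name): name is "scene" or "side" or "wrist"; returns the picture (420x560x3 uint8, red, green, blue); there is no depth.
- cams.camera_params(name): a dict with "fx", "fy", "cx", "cy" (pixels), "k1" (the pictures are not rectified: a ray, as slopes to the right and down, at radius r is drawn at 1 + k1 r^2 times it, then the intrinsics apply), "eye" and "orientation" of the camera in the world. Camera axes: x right, y up, looking along -z (the intrinsics and any distortion apply to the point x, -y, -z); pixel columns grow to the right and rows downward; lengths in m; the calibration is good to about 2 mm. A picture is of the moment at which its call begins: read the wrist's pose just before it. camera_params takes no time and is no camera call; for the wrist camera it gives the pose at the moment of the call.
- r.finish_job(): hands the job in; it is judged then, once.
Trained networks look in the newest picture that a camera, given by its name, has taken for a name from the list of things; names that differ only in an ending like _2 or _b are one class to them, and where a whole thing is asked for, a point or a joint stands for the part that bears it (a point fixed in the world has none). Each returns a list of dicts, best first, with "p" (0 to 1); they miss things now and then, are a little off and sometimes report something else, mostly with a low value. They report only what shows in the picture. A call takes as long as a camera call. They do not tell look-alikes from the thing itself.
- models.find_in(camera, name): "position" ([x, y, z] in m, in world coordinates, good to about 4 mm: the middle of the surface that is visible of it).
- models.masks_of(camera, name): "pixels" (420x560 bool, what is visible of it).
- models.place_of(camera, name): "position" ([x, y, z] in m, in world coordinates, good to about 4 mm: a listed point, or the origin of a listed thing).
The state is a dict: "clock": time; "q": joint angles; "qd": joint speeds; "joint_torque": joint torques, N m; "tool_pos": TCP position; "eef_rot": TCP orientation; "contact_force": force on the tool from outside, world axes, zero at the start; "moment": the same for the moment, N m; "opening": opening from 0.0 (shut) to 1.0 (fully open); "finger_force": force on a finger pad.
Only numpy, scipy, OpenCV 4.12 (cv2) and the standard library are available. Lean on these libraries where they do the work, as an engineer would, in place of code of your own. Each camera call takes 0.05 s, during which the arm holds its last target. There are 200 camera calls.

TASK

Lift the ribbed pink oesophagus sleeve off the stud of the joint stand and stand it upright on the round cork mat. Then take the smaller of the two bone-white domed heads, the hollow humeral head cap, fit it over the bare stud and press it straight down until it clicks, and go on pressing after the click so that the cap squeezes the spring collar below it well past half its travel. Finish like that, with the gripper still holding the cap pressed against the collar: do not let go, and leave the other models and tiles where they are.

Things in the scene. Friction and masses are not known exactly. Their poses are not given: they have to be found in the camera images.
- stand: fixed joint stand; origin at the centre of the underside of its square birch block (90 x 90 mm, 18 mm high), z up. On the block's centre stand a bone-white stump (31 mm wide at its foot, up to z 31 mm), a spring collar and the grey stud. At the start the sleeve stands on the block and surrounds them; lift it straight up 45 mm or more to clear the stud
- stud_top (a point): centre of the stud's top, z 60.5 mm in the stand's frame. The stud is 18 mm in diameter, from z 31 mm up; its top 5 mm tapers to 9 mm. Four steel spring balls, centres at z 48.5 mm, stick out of it by 3.5 mm, towards the stand's +x, -x, +y and -y
- collar (a joint): grey spring collar round the foot of the stud, 32 mm diameter, 4 mm thick: how far it is pushed down, in m, 0 (free, its top at z 40 mm in the stand's frame) to 0.005 (bottomed, top at z 35 mm). Its spring needs about 3 N to begin moving and about 10 N to bottom
- sleeve: loose ribbed pink plastic oesophagus section: an upright open tube 64 mm high, 50 mm outside and 38 mm inside diameter, about 70 g; origin at the centre of its lower end, z along the tube. At the start it stands on the stand's block round the stud, lower end 18 mm and top 82 mm above the shelf
- cap: loose bone-white humeral head cap, the smaller of the two domed heads, open side down on the shelf: straight round wall 42 mm diameter up to 28 mm, then a dome to 42 mm; about 60 g. Origin at the centre of the underside, z towards the dome. Its mouth is 20 mm wide for the first 4 mm (the lip), then a cavity 27 mm wide, 28 mm deep in all
- cap_top (a point): top of the cap's dome, 42 mm above its origin. Pressing it on: the lip meets the spring balls with the cap's origin near z 53 mm in the stand's frame; resistance climbs to 8 to 11 N near z 49 mm, then drops (the click) and the balls pull the cap down with about 10 N until near z 41 mm; at z 40 mm the lip meets the collar; press on to about z 36 mm
- mat: fixed round cork mat on the shelf, 120 mm diameter, 4 mm thick; origin at the centre of its underside; nothing stands on it at the start
- femoral: bystander: the larger bone-white domed head (femoral head, solid), 60 mm diameter, 62 mm high, narrower foot; origin under its centre; leave it alone
- fat_cell: bystander: rounded yellow fat cell model, 62 mm diameter, 48 mm high; origin under its centre
- blood_cell: bystander: red blood cell disc in a clear acrylic puck, 72 mm diameter, 22 mm high; origin under its centre
- humerus: bystander: bone-white resin humerus lying along its y axis, 260 mm long, 43 mm high; origin under its middle
- vertebra: bystander: bone-white vertebra lying flat, 75 x 62 mm, 22 mm high; origin under its middle
- tile_a: bystander: steel-backed white bone tile lying flat, 34 x 50 mm, 11 mm high; origin under its centre
- tile_b: bystander: a second steel-backed white bone tile lying flat, 34 x 50 mm, 11 mm high; origin under its centre
Mind the look-alikes: they are no part of the job. Several things have the shape of the mat; the one meant has the colours described above. What is shaped like the sleeve but black or red is not meant.

How it is judged:
On the way, in this order (a step that is already met when the one before it is completed fails the run):
1. the sleeve stands upright on the cork mat, let go (horizontal distance between sleeve and mat below 0.055 m and angle between sleeve's own z axis and vertical below 0.12 rad and height (world z) of sleeve between 0 and 0.009 m and linear speed of sleeve below 0.03 m/s and contact force between each of the arm, the fingers and sleeve below 0.3 N), for 0.2 s.
2. the cap has clicked onto the stud (horizontal distance between cap and stand below 0.004 m and angle between cap's own z axis and vertical below 0.12 rad and z of cap in the frame of stand between 0.028 and 0.042 m), for 0.1 s.
At the end, for the whole second after the job is handed in: Gripper still presses the cap: clicked on the stud (within 4 mm of its axis, tilt under 0.12 rad, origin below 39 mm in the stand frame), collar squeezed at least 2.5 mm with at least 4 N; sleeve upright on the cork mat (centre within 55 mm of the mat centre), let go and at rest (all of step 1 and horizontal distance between cap and stand below 0.004 m and angle between cap's own z axis and vertical below 0.12 rad and z of cap in the frame of stand between 0.028 and 0.039 m and value of joint collar above 0.0025 m and contact force between cap and stand above 4 N and linear speed of cap below 0.02 m/s and contact force between any of the fingers, the arm and cap above 2 N); the arm keeps its last pose, push and grip.
It fails at once if another model or tile is shifted more than 25 mm (distance of any of femoral, fat_cell, blood_cell, humerus, vertebra, tile_a, tile_b from where it was at the start of the episode above 0.025 m).
It also fails if it takes over 58 s, if anything falls off the work surface, if the arm or the gripper's body presses on something with over 40 N, if the wrist force passes 120 N, or if a joint passes its speed limit or range.

## Working session

There is one attempt and no reset: what is moved stays moved. The work goes in short steps, Python scripts to look and compute and a tool call to move; the robot and the scene stay as the last step left them, time stands still between calls to the robot, and variables do not carry over. Pictures are saved under pics/ and viewed, at most 10 in all, crops included, and the job is handed in when it is done.

Besides the shell and the picture viewer there is one more tool, called after "Request:" as name(argument=value, ...) on one line, values as JSON. jog_arm: Moves the arm, as the interface text tells. Its arguments: {"type":"object","properties":{"turn":{"type":"array"},"translation":{"type":"array"},"grip":{"type":"array"},"force":{"type":"number"}},"required":["turn","translation","grip"]}

```bash
mkdir -p pics
python3 - <<'E'
from plant import r,cams,models
import cv2,numpy as np
s=r.get_state();print(s['clock'],np.round(s['tool_pos'],4),np.round(s['eef_rot'],4),s['opening'],s['contact_force'])
for c in ("scene","side"):
    im=cams.snapshot(c);cv2.imwrite(f"pics/{c}0.png",im[:,:,::-1])
    for n in ("sleeve","stand","stud_top","cap","cap_top","mat","femoral"):
        for d in models.place_of(c,n)[:4]: print(c,n,np.round(d['position'],3),round(d['p'],2))
E
```

```text
0.0 [0.2681 0.5639 0.2569] [ 2.201e-01  9.755e-01 -9.000e-04 -1.000e-04] 0.9980392695982416 [-0.1077301   0.32170283 -0.24974444]
scene sleeve [0.498 0.161 0.004] 0.85
scene sleeve [0.548 0.053 0.015] 0.81
scene sleeve [0.648 0.149 0.003] 0.58
scene stand [ 0.547  0.053 -0.   ] 0.61
scene stud_top [0.715 0.25  0.   ] 0.72
scene stud_top [0.549 0.054 0.06 ] 0.57
scene cap [ 0.635 -0.258  0.   ] 0.6
scene cap_top [ 0.63  -0.261  0.041] 0.59
scene mat [ 0.486 -0.241 -0.001] 0.72
scene mat [ 0.488 -0.084 -0.003] 0.61
scene mat [ 0.32  -0.294 -0.002] 0.58
scene mat [ 0.716  0.253 -0.   ] 0.56
scene femoral [ 0.533  0.256 -0.003] 0.81
side sleeve [ 0.5    0.155 -0.004] 0.83
side sleeve [0.555 0.053 0.017] 0.64
side sleeve [ 0.651  0.148 -0.004] 0.62
side stand [0.547 0.052 0.   ] 0.61
side stud_top [ 0.383  0.156 -0.002] 0.64
side stud_top [0.547 0.057 0.059] 0.59
side cap [ 0.633 -0.262  0.002] 0.5
side cap_top [ 0.637 -0.26   0.043] 0.53
side cap_top [ 0.482 -0.239 -0.   ] 0.53
side mat [ 0.483 -0.241 -0.001] 0.7
side mat [ 0.324 -0.295 -0.002] 0.7
side mat [ 0.49  -0.084  0.002] 0.7
side mat [ 0.701 -0.002  0.   ] 0.3
side femoral [0.536 0.255 0.002] 0.88
```

View pics/scene0.png

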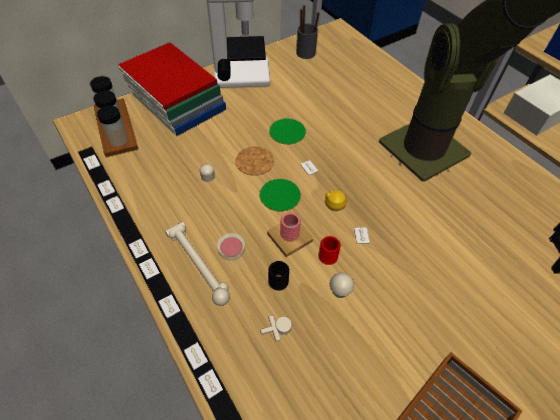

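View pics/side0.png

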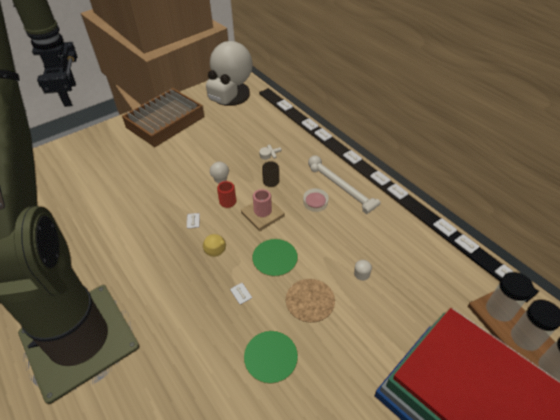

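```bash
cat > h.py <<'E'
from plant import r,cams,models
import cv2,numpy as np
from scipy.spatial.transform import Rotation as R
def par(c):
    p=cams.camera_params(c);o=p['orientation']
    M=R.from_quat(o).as_matrix() if np.size(o)==4 else np.array(o)
    return p,M,np.array(p['eye'])
def proj(c,P):
    p,M,e=par(c);v=(np.atleast_2d(P)-e)@M
    a=np.c_[v[:,0],-v[:,1]]/-v[:,2:];a*=1+p['k1']*(a**2).sum(1,keepdims=True)
    return a*[p['fx'],p['fy']]+[p['cx'],p['cy']]
def ray(c,uv,z):
    p,M,e=par(c);d=(np.atleast_2d(uv)-[p['cx'],p['cy']])/[p['fx'],p['fy']];a=d.copy()
    for _ in range(20): a=d/(1+p['k1']*(a**2).sum(1,keepdims=True))
    v=np.c_[a[:,0],-a[:,1],-np.ones(len(a))]@M.T
    return e+v*((z-e[2])/v[:,2:])
def totool(dp):
    return R.from_quat(r.get_state()['eef_rot']).inv().apply(dp)
E
python3 - <<'E'
from h import *
for n,P in dict(sleeve=[.55,.053,.05],red=[.498,.16,.03],black=[.649,.149,.03],cap=[.635,-.26,.02],m1=[.486,-.241,.004],m2=[.488,-.084,.004],m3=[.322,-.295,.004]).items():
    print(n,proj("scene",P).round(),proj("side",P).round())
im=cv2.imread("pics/scene0.png")[110:310,180:380]
cv2.imwrite("pics/crop0.png",cv2.resize(im,(600,600),interpolation=cv2.INTER_CUBIC))
g=cams.snapshot
for c in("scene","side"):
    g(c)
    for n in("tile_a","fat_cell","vertebra","humerus","blood_cell"):
        print(c,n,[(d['position'].round(3) if hasattr(d['position'],'round') else np.round(d['position'],3)).tolist()+[round(d['p'],2)] for d in models.place_of(c,n)])
E
```

```text
sleeve [[290. 227.]] [[262. 204.]]
red [[329. 252.]] [[226. 195.]]
black [[278. 277.]] [[270. 175.]]
cap [[206. 172.]] [[363. 269.]]
m1 [[253. 160.]] [[311. 299.]]
m2 [[280. 194.]] [[274. 257.]]
m3 [[288. 130.]] [[270. 356.]]
scene tile_a [[0.352, -0.122, -0.0, 0.52], [0.381, 0.157, -0.002, 0.48]]
scene fat_cell [[0.379, 0.03, 0.001, 0.63]]
scene vertebra [[0.714, 0.252, -0.002, 0.88]]
scene humerus [[0.795, 0.0, 0.001, 0.88]]
scene blood_cell [[0.698, 0.002, -0.002, 0.6], [0.632, -0.257, 0.042, 0.51]]
side tile_a [[0.381, 0.154, -0.002, 0.67], [0.356, -0.123, 0.003, 0.48]]
side fat_cell [[0.38, 0.034, -0.003, 0.67]]
side vertebra [[0.711, 0.25, -0.0, 0.63], [0.544, 0.06, 0.058, 0.25]]
side humerus [[0.796, -0.003, -0.001, 0.64]]
side blood_cell [[0.7, 0.002, -0.001, 0.65], [0.553, 0.053, 0.017, 0.64]]
```

View pics/crop0.png

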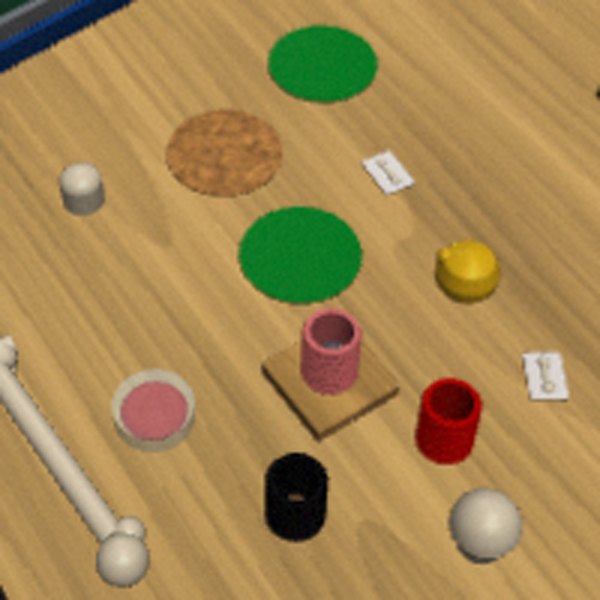

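The crop confirms the choices:
- **Sleeve:** pink at scene (290,226) on the birch block. The red (329,252) and black (278,277) tubes are look-alikes.
- **Mat:** cork at (254,160). The green discs at (280,194) and (288,130) are not meant.
- **Cap:** small dome at (207,172). The femoral head at (342,284) is larger.

Next I go above the sleeve.

Request:
jog_arm(turn=[[0,0,0],[0,0,0],[0,0,0],[0,0,0],[0,0,0],[0,0,0],[0,0,0],[0,0,0],[0,0,0],[0,0,0],[0,0,0],[0,0,0],[0,0,0],[0,0,0]], translation=[[-0.473,-0.341,0.04],[-0.473,-0.341,0.04],[-0.473,-0.341,0.04],[-0.473,-0.341,0.04],[-0.473,-0.341,0.04],[-0.473,-0.341,0.04],[-0.473,-0.341,0.04],[-0.473,-0.341,0.04],[-0.473,-0.341,0.04],[-0.473,-0.341,0.04],[-0.473,-0.341,0.04],[-0.473,-0.341,0.04],[-0.473,-0.341,0.04],[-0.473,-0.341,0.04]], grip=[0,0,0,0,0,0,0,0,0,0,0,0,0,0])

```text
clock: 3.15
tool_pos: [0.5488, 0.0548, 0.2179]
eef_rot: [0.219, 0.976, 0.0, -0.0]
contact_force: [0.4, 0.0, -0.6]
opening: 0.997
finger_force: 0.0
```

Run:
```python
from h import *
s=r.get_state();print(s['clock'],s['tool_pos'],s['eef_rot'],s['contact_force'])
im=cams.snapshot("wrist");cv2.imwrite("pics/w1.png",im[:,:,::-1])
for n in("sleeve","stand","stud_top"):
    for d in models.place_of("wrist",n)[:3]: print(n,np.round(d['position'],4),round(d['p'],2))
print(proj("wrist",[[.549,.053,.082],[.549,.053,.06]]))
```

```text
3.15 [0.5487668  0.05478203 0.21789063] [ 2.18976627e-01  9.75730073e-01  2.43382317e-04 -3.50233562e-05] [ 0.35606406  0.02461416 -0.59300238]
sleeve [ 0.6427  0.1531 -0.0007] 0.91
sleeve [0.5472 0.0531 0.0196] 0.58
sleeve [ 0.4995  0.1612 -0.0037] 0.58
stand [5.48e-01 5.83e-02 4.00e-04] 0.77
stand [0.547  0.0528 0.0214] 0.58
stud_top [0.5519 0.0508 0.0575] 0.83
stud_top [ 0.6984 -0.001   0.0015] 0.33
[[277.91708093 204.20597954]
 [277.9978117  197.27047561]]
```

View pics/w1.png

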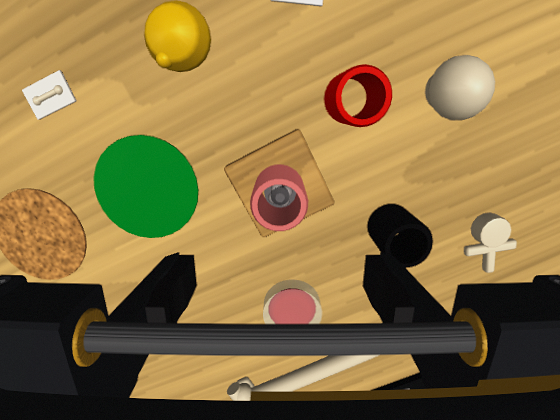

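The sleeve's rim is at (279,204) with the stud inside at (278,196). Both match (0.549, 0.053) to within a millimetre. Descending to grasp.

Request:
jog_arm(turn=[[0,0,0],[0,0,0],[0,0,0],[0,0,0],[0,0,0],[0,0,0],[0,0,0],[0,0,0],[0,0,0],[0,0,0],[0,0,0]], translation=[[-0.001,-0.0016,0.05],[-0.001,-0.0016,0.1],[-0.001,-0.0016,0.14],[-0.001,-0.0016,0.154],[-0.001,-0.0016,0.154],[-0.001,-0.0016,0.154],[-0.001,-0.0016,0.154],[-0.001,-0.0016,0.154],[-0.001,-0.0016,0.154],[-0.001,-0.0016,0.154],[-0.001,-0.0016,0.154]], grip=[0,0,0,0,0,1,1,1,1,1,1], force=20)

```text
clock: 4.72
tool_pos: [0.5497, 0.0518, 0.0642]
eef_rot: [0.22, 0.975, 0.0, 0.0]
contact_force: [-0.7, -0.1, 5.7]
opening: 0.562
finger_force: 20.0
```

Request:
jog_arm(turn=[[0,0,0],[0,0,0],[0,0,0],[0,0,0],[0,0,0],[0,0,0],[0,0,0],[0,0,0],[0,0,0],[0,0,0],[0,0,0],[0,0,0]], translation=[[0,0,-0.02],[0,0,-0.05],[0,0,-0.08],[0,0,-0.08],[-0.01,-0.045,-0.08],[-0.022,-0.095,-0.08],[-0.034,-0.146,-0.08],[-0.045,-0.195,-0.08],[-0.056,-0.24,-0.08],[-0.065,-0.275,-0.08],[-0.068,-0.292,-0.08],[-0.068,-0.292,-0.08]], grip=[1,1,1,1,1,1,1,1,1,1,1,1])

```text
clock: 6.22
tool_pos: [0.4846, -0.2417, 0.1429]
eef_rot: [0.221, 0.975, 0.0, -0.001]
contact_force: [0.3, 0.1, -0.8]
opening: 0.567
finger_force: 20.0
```

Run:
```python
from h import *
s=r.get_state();print(s['clock'],s['tool_pos'],s['opening'],s['contact_force'])
im=cams.snapshot("wrist");cv2.imwrite("pics/w2.png",im[:,:,::-1])
for n in("sleeve","mat"):
    for d in models.place_of("wrist",n)[:3]: print(n,np.round(d['position'],4),round(d['p'],2))
for c in("scene","side"):
    im=cams.snapshot(c);cv2.imwrite(f"pics/{c}2.png",im[:,:,::-1])
    for n in("sleeve","stand","stud_top","cap"):
        for d in models.place_of(c,n)[:3]: print(c,n,np.round(d['position'],4),round(d['p'],2))
a=[cv2.resize(cv2.imread(f"pics/{c}2.png")[y:y+150,x:x+200],(400,300),interpolation=cv2.INTER_CUBIC) for c,x,y in(("scene",190,120),("side",220,160))]
cv2.imwrite("pics/c2.png",np.hstack([np.vstack(a),cv2.resize(cv2.imread("pics/w2.png"),(400,300)).repeat(2,0)]) if 0 else np.vstack([np.hstack(a),np.hstack([cv2.resize(cv2.imread("pics/w2.png"),(400,300)),np.zeros((300,400,3),np.uint8)])]))
```

```text
6.225 [ 0.48459684 -0.24165595  0.14288045] 0.56676241318161 [ 0.32464362  0.14022052 -0.77087577]
sleeve [ 0.4819 -0.2428  0.1005] 0.62
mat [ 3.220e-01 -2.947e-01  3.000e-04] 0.87
mat [ 0.4834 -0.2409  0.001 ] 0.66
mat [ 0.4927 -0.0859  0.0019] 0.57
scene sleeve [0.4978 0.1575 0.003 ] 0.84
scene sleeve [0.6499 0.1478 0.0029] 0.55
scene sleeve [ 0.485  -0.2394  0.0972] 0.51
scene stand [ 0.551   0.0533 -0.0007] 0.85
scene stud_top [0.548  0.0538 0.0593] 0.67
scene cap [ 0.6339 -0.2589 -0.0026] 0.6
scene cap [ 0.3549 -0.1195 -0.0021] 0.38
side sleeve [ 0.6479  0.1469 -0.0017] 0.69
side sleeve [ 0.5022  0.1595 -0.0015] 0.66
side sleeve [ 0.4863 -0.2405  0.0954] 0.65
side stand [ 0.5499  0.052  -0.0025] 0.7
side stand [ 0.7941 -0.0023 -0.0033] 0.24
side stud_top [ 4.807e-01 -2.380e-01 -3.000e-04] 0.19
side cap [ 6.318e-01 -2.596e-01 -3.000e-04] 0.74
```

View pics/c2.png

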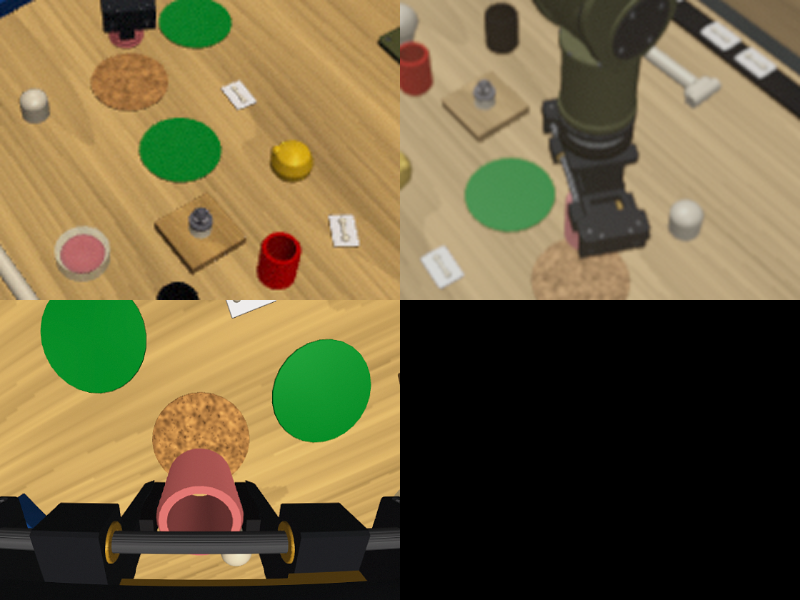

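The wrist view shows the sleeve held squarely over the cork mat, and the scene view shows the stud bare at about (290,231). Lowering and releasing.

Request:
jog_arm(turn=[[0,0,0],[0,0,0],[0,0,0],[0,0,0],[0,0,0]], translation=[[0,0,0.04],[0,0,0.075],[0,0,0.088],[0,0,0.0925],[0,0,0.0925]], grip=[1,1,1,1,1])

```text
clock: 7.5
tool_pos: [0.4859, -0.2415, 0.0518]
eef_rot: [0.22, 0.975, -0.0, 0.001]
contact_force: [0.5, 0.6, -0.3]
opening: 0.563
finger_force: 20.0
```

Request:
jog_arm(turn=[[0,0,0],[0,0,0],[0,0,0],[0,0,0],[0,0,0],[0,0,0],[0,0,0]], translation=[[0,0,0.001],[0,0,0.0015],[0,0,0.0015],[0,0,0.0015],[0,0,0.0015],[0,0,0.0015],[0,0,0.0015]], grip=[1,1,0.6,0.3,0,0,0])

```text
clock: 8.38
tool_pos: [0.4854, -0.2413, 0.0497]
eef_rot: [0.22, 0.975, 0.0, -0.0]
contact_force: [-0.7, -0.4, -0.7]
opening: 0.985
finger_force: 0.0
```

Request:
jog_arm(turn=[[0,0,0],[0,0,0],[0,0,0],[0,0,0],[0,0,0],[0,0,0],[0,0,0],[0,0,0],[0,0,0]], translation=[[0,0,-0.04],[0,0,-0.09],[0,0,-0.13],[0,0,-0.13],[-0.05,0.016,-0.13],[-0.1,0.032,-0.13],[-0.142,0.046,-0.13],[-0.142,0.046,-0.13],[-0.142,0.046,-0.13]], grip=[0,0,0,0,0,0,0,0,0])

```text
clock: 9.5
tool_pos: [0.6317, -0.2605, 0.178]
eef_rot: [0.22, 0.976, -0.0, -0.002]
contact_force: [-0.4, 0.9, 0.0]
opening: 0.995
finger_force: 0.0
```

Run:
```python
from h import *
s=r.get_state();print(s['clock'],s['tool_pos'],s['eef_rot'],s['contact_force'])
im=cams.snapshot("wrist");cv2.imwrite("pics/w3.png",im[:,:,::-1])
for n in("cap","cap_top","sleeve"):
    for d in models.place_of("wrist",n)[:2]: print(n,np.round(d['position'],4),round(d['p'],2))
for d in models.masks_of("wrist","cap")[:2]:
    m=d['pixels'];y,x=np.nonzero(m);print(d['p'],m.sum(),x.min(),x.max(),y.min(),y.max(),x.mean(),y.mean())
t=np.linspace(0,6.28,60);
for P in([.633,-.26],[.635,-.259]):
    q=np.array([P[0]+.021*np.cos(t),P[1]+.021*np.sin(t)]).T
    A=np.vstack([proj("wrist",np.c_[q,0*t+z]) for z in(0,.028)]+[proj("wrist",[[*P,.042]])]);print(P,A.min(0),A.max(0))
for c in("scene","side"):
    cams.snapshot(c)
    for d in models.place_of(c,"sleeve")[:3]: print(c,"sleeve",np.round(d['position'],4),round(d['p'],2))
    for d in models.place_of(c,"stud_top")[:2]+models.place_of(c,"stand")[:1]: print(c,"stud/stand",np.round(d['position'],4),round(d['p'],2))
```

```text
9.5 [ 0.63170288 -0.26054487  0.17795789] [ 2.19944865e-01  9.75510422e-01 -1.66905900e-04 -1.90914545e-03] [-0.42041091  0.93872184  0.03058744]
cap [ 0.6366 -0.2556 -0.0008] 0.78
cap_top [ 0.637  -0.2581  0.0418] 0.9
sleeve [ 0.4823 -0.2441  0.0062] 0.6
sleeve [ 0.7933 -0.0026 -0.0014] 0.6
0.65 1794 260 304 174 223 282.1505016722408 198.55351170568562
[0.633, -0.26] [257.25359426 170.45238952] [303.04391186 220.4566177 ]
[0.635, -0.259] [259.20374781 171.83518026] [304.9281323  221.83369764]
scene sleeve [0.4995 0.1582 0.0018] 0.82
scene sleeve [ 0.4832 -0.2434  0.0042] 0.73
scene sleeve [0.6473 0.1488 0.0035] 0.61
scene stud/stand [0.5486 0.0556 0.0589] 0.77
scene stud/stand [0.3817 0.0323 0.0038] 0.64
scene stud/stand [0.5481 0.0553 0.0006] 0.94
side sleeve [ 0.4872 -0.2421  0.0005] 0.83
side sleeve [ 0.4992  0.1576 -0.0033] 0.74
side sleeve [ 0.6508  0.1465 -0.001 ] 0.6
side stud/stand [0.5432 0.0569 0.0599] 0.94
side stud/stand [3.777e-01 2.960e-02 3.000e-04] 0.33
side stud/stand [0.545  0.0552 0.0009] 0.65
```

View pics/w3.png

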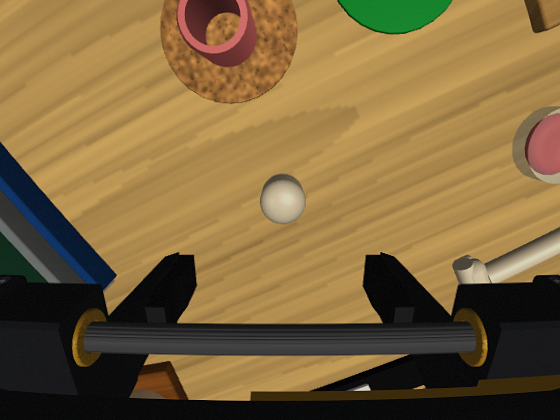

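The cap is at about (282,199) and the sleeve is upright on the cork mat. Descending to grip the cap.

Request:
jog_arm(turn=[[0,0,0],[0,0,0],[0,0,0],[0,0,0],[0,0,0],[0,0,0],[0,0,0],[0,0,0],[0,0,0],[0,0,0],[0,0,0],[0,0,0],[0,0,0]], translation=[[-0.003,0.003,0.05],[-0.003,0.003,0.1],[-0.003,0.003,0.135],[-0.003,0.003,0.15],[-0.003,0.003,0.155],[-0.003,0.003,0.155],[-0.003,0.003,0.155],[-0.003,0.003,0.155],[-0.003,0.003,0.155],[-0.003,0.003,0.155],[-0.003,0.003,0.155],[-0.003,0.003,0.155],[-0.003,0.003,0.155]], grip=[0,0,0,0,0,0,0.4,0.6,1,1,1,1,1], force=50)

```text
clock: 11.78
tool_pos: [0.6374, -0.2594, 0.0248]
eef_rot: [0.22, 0.975, -0.0, 0.0]
contact_force: [-1.3, 0.1, 0.8]
opening: 0.473
finger_force: 50.0
```

Request:
jog_arm(turn=[[0,0,0],[0,0,0],[0,0,0],[0,0,0],[0,0,0],[0,0,0],[0,0,0],[0,0,0],[0,0,0],[0,0,0],[0,0,0],[0,0,0],[0,0,0]], translation=[[0,0,-0.02],[0,0,-0.06],[0,0,-0.1],[0,0,-0.125],[0.025,0.04,-0.125],[0.052,0.083,-0.125],[0.078,0.125,-0.125],[0.105,0.167,-0.125],[0.13,0.207,-0.125],[0.148,0.236,-0.125],[0.153,0.244,-0.125],[0.153,0.244,-0.125],[0.153,0.244,-0.125]], grip=[1,1,1,1,1,1,1,1,1,1,1,1,1])

```text
clock: 13.4
tool_pos: [0.6043, 0.0239, 0.1498]
eef_rot: [0.222, 0.975, -0.001, 0.0]
contact_force: [1.4, -0.2, -1.3]
opening: 0.473
finger_force: 50.0
```

Run:
```python
from h import *
for i in range(4):
    im=cams.snapshot("wrist");s=r.get_state();print(s['clock'],np.round(s['tool_pos'],4),np.round(s['contact_force'],1),par("wrist")[2].round(4))
cv2.imwrite("pics/w4.png",im[:,:,::-1])
for n in("cap","cap_top","stud_top","stand"):
    for d in models.place_of("wrist",n)[:2]: print(n,np.round(d['position'],4),round(d['p'],2))
print(proj("wrist",[[.549,.053,.0605],[.549,.053,.018]]),totool(np.array([.549,.053,.1])-s['tool_pos']))
```

```text
13.45 [0.6042 0.0241 0.1497] [ 0.1 -0.6 -0.6] [0.5316 0.0594 0.2764]
13.5 [0.6042 0.0244 0.1497] [-0.9  0.6 -0.3] [0.5315 0.0597 0.2764]
13.55 [0.6041 0.0248 0.1496] [-0.  -0.1 -0.4] [0.5315 0.06   0.2764]
13.6 [0.6041 0.0252 0.1496] [-0.  -0.7 -1.2] [0.5314 0.0604 0.2764]
cap [0.6041 0.0312 0.1268] 0.89
stud_top [0.5516 0.0508 0.0576] 0.85
stand [ 0.5466  0.0567 -0.002 ] 0.69
[[279.20934837 137.28494378]
 [279.18977797 132.37883694]] [0.06167908 0.00138493 0.04964906]
```

View pics/w4.png

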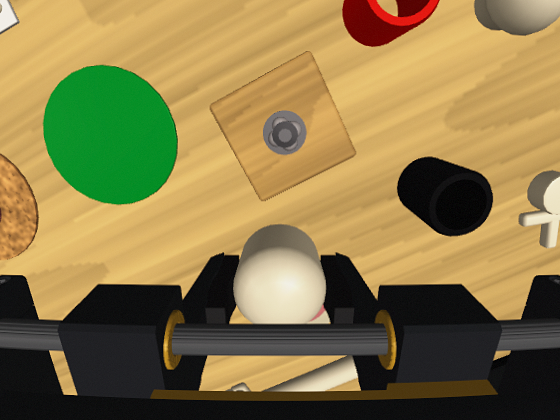

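The stud and collar are centred near (285,133), the block centre is near (284,129), and the held cap spans columns 233–326. I'll measure the cap and stud relative to each other in the tool frame, using this one picture.

```bash
cat > meas.py <<'E'
from h import *
im=cams.snapshot("wrist");im=cams.snapshot("wrist");s=r.get_state();T=np.array(s['tool_pos']);Q=R.from_quat(s['eef_rot'])
print(s['clock'],T.round(4),s['contact_force'].round(1) if hasattr(s['contact_force'],'round') else s['contact_force'])
tt=lambda P:Q.inv().apply(np.atleast_2d(P)-T)
ms=models.masks_of("wrist","stand")+[]
for d in ms[:1]:
    m=d['pixels'].astype(np.uint8);c=max(cv2.findContours(m,0,1)[0],key=cv2.contourArea)
    box=cv2.boxPoints(cv2.minAreaRect(c));print("stand",d['p'],box.round(0).tolist(),"tool",tt(ray("wrist",box.mean(0),.018)).round(4), "ctr px",box.mean(0))
# collar/stud: grey-blue low-saturation pixels inside the stand's middle
hsv=cv2.cvtColor(im,cv2.COLOR_RGB2HSV)
a=proj("wrist",[.549,.053,.04])[0].astype(int);g=np.zeros(im.shape[:2],np.uint8);cv2.circle(g,tuple(int(v) for v in a),45,1,-1)
k=((hsv[...,1]<70)&(g>0)).astype(np.uint8);c=max(cv2.findContours(k,0,1)[0],key=cv2.contourArea)
(e,ax,_)=cv2.fitEllipse(c);print("collar px",e,ax,"tool",tt(ray("wrist",e,.039)).round(4),"world",ray("wrist",e,.039).round(4))
cs=models.masks_of("wrist","cap")
if cs:
    y,x=np.nonzero(cs[0]['pixels']);print("cap mask",cs[0]['p'],x.min(),x.max(),y.min(),y.max(),x.mean())
t=np.linspace(0,6.28,90)
for dx in(-.003,0,.003):
    A=[[dx+.021*np.cos(b),.021*np.sin(b),z] for b in t for z in(.0225,-.0055)]+[[dx+rr*np.cos(b),rr*np.sin(b),-.0055-.014*np.sqrt(1-(rr/.021)**2)] for b in t for rr in(.005,.01,.015,.018)]
    A=proj("wrist",Q.apply(A)+T);print("cap model dx",dx,A.min(0).round(1),A.max(0).round(1))
cv2.imwrite("pics/m.png",im[:,:,::-1])
E
python3 meas.py
```

```text
13.9 [0.604  0.0266 0.1497] [ 0.3 -0.1 -1. ]
stand 0.58 [[204.0, 103.0], [308.0, 51.0], [360.0, 155.0], [256.0, 207.0]] tool [[0.064  0.0025 0.1317]] ctr px [281.80002 128.6    ]
collar px (282.1754455566406, 133.38035583496094) (42.24049377441406, 42.93452453613281) tool [[0.0619 0.0026 0.1107]] world [[0.5491 0.0556 0.039 ]]
cap mask 0.58 232 326 224 323 279.26066166968207
cap model dx -0.003 [231.6 235.4] [324.9 346. ]
cap model dx 0 [231.2 230. ] [325.3 340.7]
cap model dx 0.003 [230.9 224.4] [325.6 335.2]
```

Request:
jog_arm(turn=[[0,0,0],[0,0,0],[0,0,0],[0,0,0],[0,0,0],[0,0,0],[0,0,0],[0,0,0],[0,0,0],[0,0,0]], translation=[[0,0,0.03],[0,0,0.03],[0,0,0.03],[0,0,0.03],[0,0,0.03],[0,0,0.03],[0,0,0.03],[0,0,0.03],[0,0,0.03],[0,0,0.03]], grip=[1,1,1,1,1,1,1,1,1,1])

```text
clock: 15.25
tool_pos: [0.6039, 0.0267, 0.1197]
eef_rot: [0.22, 0.975, 0.0, -0.0]
contact_force: [-0.4, 0.1, -0.2]
opening: 0.474
finger_force: 50.0
```

```bash
sed -i 's/z in(.0225,-.0055)/z in(.0235,-.0045)/;s/-.0055-.014/-.0045-.014/' meas.py; python3 meas.py; python3 -c "
from h import *
for c in('scene','side'):
    cams.snapshot(c)
    for n in('cap','cap_top','stud_top'): print(c,n,[(np.round(d['position'],4),round(d['p'],2)) for d in models.place_of(c,n)[:2]])
"
```

```text
15.35 [0.6039 0.0267 0.1197] [-0.2 -0.3 -0.4]
stand 0.66 [[194.0, 101.0], [311.0, 43.0], [370.0, 160.0], [253.0, 218.0]] tool [[0.0646 0.0024 0.1017]] ctr px [282.00003 130.49998]
collar px (282.35760498046875, 137.26011657714844) (48.39552688598633, 48.91919708251953) tool [[0.0618 0.0024 0.0807]] world [[0.5491 0.0555 0.039 ]]
cap mask 0.58 233 326 223 324 279.222251003756
cap model dx -0.003 [232.1 234.6] [324.8 344.4]
cap model dx 0 [231.7 229.1] [325.1 339.1]
cap model dx 0.003 [231.4 223.6] [325.5 333.6]
scene cap []
scene cap_top [(array([0.5508, 0.0543, 0.0615]), 0.68), (array([ 0.4807, -0.2438,  0.0018]), 0.47)]
scene stud_top [(array([0.5511, 0.0548, 0.0616]), 0.79), (array([ 0.5291,  0.2525, -0.0012]), 0.65)]
side cap []
side cap_top []
side stud_top [(array([0.5464, 0.0567, 0.0584]), 0.85)]
```

Request:
jog_arm(turn=[[0,0,0],[0,0,0],[0,0,0],[0,0,0],[0,0,0],[0,0,0],[0,0,0],[0,0,0],[0,0,0],[0,0,0],[0,0,0]], translation=[[0.03,0.001,0],[0.055,0.002,0],[0.059,0.002,0],[0.059,0.002,0.01],[0.059,0.002,0.02],[0.059,0.002,0.03],[0.059,0.002,0.03],[0.059,0.002,0.03],[0.059,0.002,0.03],[0.059,0.002,0.03],[0.059,0.002,0.03]], grip=[1,1,1,1,1,1,1,1,1,1,1])

```text
clock: 17.23
tool_pos: [0.5516, 0.0539, 0.0899]
eef_rot: [0.22, 0.975, 0.0, 0.0]
contact_force: [0.3, 0.3, -0.9]
opening: 0.477
finger_force: 50.0
```

Run:
```python
from h import *
a=[]
P=np.array([.5495,.055,.06])
for c in("scene","side","wrist"):
    im=cams.snapshot(c)[:,:,::-1];u,v=proj(c,P)[0].round().astype(int);w=30 if c!="wrist" else 100
    u=min(max(u,w),560-w);v=min(max(v,w),420-w)
    a.append(cv2.resize(np.ascontiguousarray(im[v-w:v+w,u-w:u+w]),(260,260),interpolation=cv2.INTER_CUBIC));print(c,u-w,v-w)
s=r.get_state();print(s['clock'],s['tool_pos'],s['contact_force'])
cv2.imwrite("pics/c5.png",np.hstack(a))
```

```text
scene 260 195
side 231 171
wrist 179 157
17.375 [0.5515611  0.05384789 0.0897964 ] [-0.06450849  0.40503979 -1.17913689]
```

View pics/c5.png

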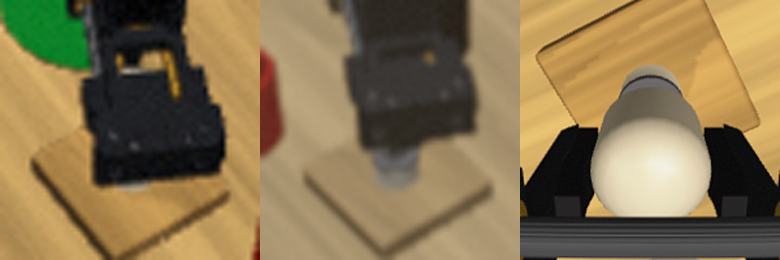

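Both crops and the wrist view (stump centred at column 652 against the cap at 651) show the cap aligned over the stud. Starting the press.

Request:
jog_arm(turn=[[0,0,0],[0,0,0],[0,0,0],[0,0,0],[0,0,0],[0,0,0]], translation=[[0,0,0.004],[0,0,0.008],[0,0,0.01],[0,0,0.012],[0,0,0.014],[0,0,0.014]], grip=[1,1,1,1,1,1], force=58)

```text
clock: 18.12
tool_pos: [0.5522, 0.0538, 0.0764]
eef_rot: [0.22, 0.975, 0.0, 0.001]
contact_force: [0.2, -0.9, 4.9]
opening: 0.469
finger_force: 58.0
```

Request:
jog_arm(turn=[[0,0,0],[0,0,0],[0,0,0],[0,0,0],[0,0,0],[0,0,0]], translation=[[0,0,0.002],[0,0,0.004],[0,0,0.006],[0,0,0.008],[0,0,0.01],[0,0,0.01]], grip=[1,1,1,1,1,1])

```text
clock: 18.88
tool_pos: [0.5514, 0.0538, 0.0651]
eef_rot: [0.22, 0.975, -0.0, -0.0]
contact_force: [1.3, -0.3, -4.8]
opening: 0.467
finger_force: 58.0
```

The force flipped to a pull, so the cap has clicked. Pressing on against the collar.

Request:
jog_arm(turn=[[0,0,0],[0,0,0],[0,0,0],[0,0,0],[0,0,0],[0,0,0],[0,0,0]], translation=[[0,0,0.001],[0,0,0.002],[0,0,0.003],[0,0,0.004],[0,0,0.0045],[0,0,0.0045],[0,0,0.0045]], grip=[1,1,1,1,1,1,1])

```text
clock: 19.75
tool_pos: [0.5515, 0.0538, 0.0616]
eef_rot: [0.22, 0.975, -0.0, 0.0]
contact_force: [-0.8, -0.1, 6.0]
opening: 0.471
finger_force: 58.0
```

Request:
jog_arm(turn=[[0,0,0],[0,0,0],[0,0,0],[0,0,0],[0,0,0],[0,0,0],[0,0,0],[0,0,0]], translation=[[0,0,0.001],[0,0,0.002],[0,0,0.002],[0,0,0.002],[0,0,0.002],[0,0,0.002],[0,0,0.002],[0,0,0.002]], grip=[1,1,1,1,1,1,1,1])

```text
clock: 20.75
tool_pos: [0.5515, 0.0538, 0.0599]
eef_rot: [0.22, 0.975, -0.0, 0.0]
contact_force: [-0.7, -0.6, 8.2]
opening: 0.472
finger_force: 58.0
```

Run:
```python
from h import *
for c in("scene","side"):
    cams.snapshot(c);print(c,[(np.round(d['position'],4),round(d['p'],2)) for d in models.place_of(c,"sleeve")[:3]])
for i in range(6):
    cams.snapshot("wrist");s=r.get_state();print(s['clock'],np.round(s['tool_pos'],4),np.round(s['contact_force'],1))
print([(np.round(d['position'],4),round(d['p'],2)) for d in models.place_of("wrist","cap")[:2]])
```

```text
scene [(array([0.6507, 0.1503, 0.0028]), 0.95), (array([ 0.4993,  0.1563, -0.0007]), 0.88), (array([ 0.4825, -0.2431,  0.0025]), 0.83)]
side [(array([ 0.6443,  0.1469, -0.0015]), 0.62), (array([ 0.487 , -0.2422, -0.0015]), 0.58), (array([0.5028, 0.1589, 0.001 ]), 0.55)]
21.0 [0.5515 0.0538 0.0599] [-1.8 -0.3  8.1]
21.05 [0.5515 0.0538 0.0599] [-1.3 -0.5  8.9]
21.1 [0.5515 0.0538 0.0599] [-2.2 -0.1  8.5]
21.15 [0.5515 0.0538 0.0599] [-0.8 -0.8  8.4]
21.2 [0.5516 0.0538 0.0599] [-2.1 -0.7  8.9]
21.25 [0.5515 0.0538 0.0599] [-2.1 -1.4  8.3]
[(array([0.5491, 0.0568, 0.0353]), 0.94)]
```

The push is steady at about 8.5 N. At the 1.45 N/mm measured over the last step, that puts the collar roughly 4 mm down. The sleeve is upright on the mat, so I'm handing in.

```bash
python3 -c "
from plant import r
print(r.finish_job())"
```

```text
the job is handed in; nothing more can be done
None
```

I handed the job in at about 21 s with the sleeve upright and released on the cork mat, and the cap clicked onto the stud and still gripped, pressing the collar an estimated 4 mm down at about 8.5 N; the hand-in returned no verdict.

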